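# Turn the labelling carousel so that the label roll faces front

### The job

Turn the carousel on the work table by pushing the blue pegs on its rim with your fingertips, gently and without gripping them, until the white label roll stands at the front, in line with the orange arrow on the foot, then leave the carousel at rest. Do not touch or lift the things lying on the carousel; all of them must stay on it, and the bottles, key, pad and pen around it must stay where they are.

Things in the scene. Friction and masses are not known exactly. Their poses are not given: they have to be found in the camera images.
- foot: Fixed black foot of the carousel, bolted down. Origin on the table, on the vertical axis about which the carousel turns; z up. Its front is its own -x side: there a low black bar (34 mm wide, 12 mm high) with an orange arrow head on it sticks out from under the disc, to 212 mm from the axis. The front direction is turned up to about 0.5 rad to either side of the robot.
- carousel: The turning top: aluminium disc, radius 168 mm, top surface 41 mm above the table. Origin on the axis, at the disc's underside (27 mm up); its x axis turns with it. No stops; a light drag (0.15 N m, about 1 N at a peg) holds it where it is left, it hardly coasts. On its grey mat lie four loose things, about 72 mm out near the body's +x, +y, -x and -y axes, in any order.
- peg_mid (a point): Middle (62 mm above the table) of one of eight like blue upright finger pegs on the disc's rim: 16 mm in diameter, from 41 to 83 mm above the table, 150 mm from the axis, 45 degrees apart. This peg is 22.5 degrees (counter-clockwise from above) from the carousel's x axis.
- label_center (a point): Centre (19 mm above its underside) of the white roll of blank labels, 82 mm across, 38 mm high, lying flat on the carousel about 72 mm from the axis; 0.08 to 0.15 kg.
- label_roll: The same white label roll; its origin is the centre of its underside.
- tape_roll: Tan roll of tape, 98 mm across, 25 mm high, lying loose on the carousel; its origin is the centre of its underside.
- cap_02: Black ribbed bottle cap, 33 mm across, 19 mm high, loose on the carousel; its origin is the centre of its underside.
- cap_03: A second such black cap, loose on the carousel; its origin is the centre of its underside.
- bottle_10: Filled amber bottle with a black cap, 77 mm across, 222 mm tall, standing loose on the table to the left of the carousel; its origin is the centre of its underside.
- bottle_12: Another such bottle, to the right; its origin is the centre of its underside.
- cap_key: Red ring key for caps, 53 x 180 x 14 mm, lying on the table to the left; its origin is the centre of its underside.
- batch_pad: Yellow note pad, 148 x 108 x 11 mm, on the table to the right; its origin is the centre of its underside.
- marker: Blue and white marker pen, 17 x 135 x 16 mm, on the table to the right; its origin is the centre of its underside.
Things that resemble listed ones, but are neither listed nor needed, are in the scene too. Several things have the shape of the label_roll; the one meant has the colours described above.

How it is judged:
At the end, for the whole second after the job is handed in: The label roll lies flat with its centre within 12 mm of the line from the carousel's axis to the arrow, 50 to 95 mm from the axis; carousel at rest; label roll, tape roll and both caps still on it; bottles, key, pad and pen within 20 mm of their start (y of label_center in the frame of foot between -0.012 and 0.012 m and x of label_center in the frame of foot between -0.095 and -0.05 m and angle between label_center's own z axis and vertical below 0.15 rad and angular speed of carousel below 0.05 rad/s and linear speed of label_roll below 0.02 m/s and horizontal distance between each of label_roll, tape_roll, cap_02, cap_03 and carousel below 0.095 m and height (world z) of label_roll between 0.03 and 0.055 m and height (world z) of tape_roll between 0.03 and 0.055 m and height (world z) of cap_02 between 0.03 and 0.055 m and height (world z) of cap_03 between 0.03 and 0.055 m and distance of each of bottle_10, bottle_12, cap_key, batch_pad, marker from where it was at the start of the episode below 0.02 m); the robot touches nothing.
It fails at once if the robot touches something lying on the carousel (contact force between any of the fingers, the arm and label_roll above 0.5 N or contact force between any of the fingers, the arm and tape_roll above 0.5 N or contact force between any of the fingers, the arm and cap_02 above 0.5 N or contact force between any of the fingers, the arm and cap_03 above 0.5 N).
It fails at once if something is lifted off the carousel or falls off it (height (world z) of any of label_roll, tape_roll, cap_02, cap_03 above 0.055 m or height (world z) of any of label_roll, tape_roll, cap_02, cap_03 below 0.03 m).
It fails at once if a bottle, the key, the pad or the pen is shifted by more than 20 mm (distance of any of bottle_10, bottle_12, cap_key, batch_pad, marker from where it was at the start of the episode above 0.02 m).
It fails at once if the carousel is spun fast (over 2.5 rad/s) (angular speed of carousel above 2.5 rad/s).
It fails at once if the fingers pinch a peg or press on the carousel with more than 25 N (contact force between the fingers and carousel above 25 N).
It also fails if it takes over 64 s, if anything falls off the work surface, if the arm or the gripper's body presses on something with over 40 N, if the wrist force passes 120 N, or if a joint passes its speed limit or range.

### The arm

A 7-joint arm with a two-finger parallel gripper is mounted at the origin on a cart in front of the work surface, level with it; the furniture and walls round the work are solid. World frame = base frame: x ahead of the robot, y to its left, z up, the work surface at z = 0. Lengths are in m, angles in rad, forces in N, time in s.
With the tool pointing down it reaches from about 0.425 to 0.825 m from the base axis. Payload 3.6 kg.
Tool frame: the origin (TCP) lies midway between the tips of the shut fingers; the grasp point (between the pads) lies 19 mm behind it; x points along the fingers, y is the direction in which the jaws open and shut, and the axes are right-handed (so a half turn about x gives the same grasp; the last joint's range is limited). The gripper opens to 93 mm and grips with 3 to 60 N. Pads are 15 mm wide; open, the fingers measure 128 mm over their backs; the gripper's body (75 mm by 188 mm) begins 65 mm behind the grasp point.
Start: joints at [1.087, 0.615, -0.013, 1.423, 0.008, 1.103, -0.04], TCP at [0.287, -0.583, 0.219] pointing down, gripper open.
Joint ranges: [-3.12, 3.12], [-0.3, 2.06], [-1.34, 1.32], [0.26, 2.42], [-1.36, 4.5], [0.01, 1.98], [-2.84, 2.84]. Speed limits (rad/s): [2.79, 2.79, 3.14, 3.14, 3.14, 3.14, 3.14].

### API

Orientations are given as a rotation vector (axis times angle).
In Python, from plant import readout, read_camera, ticket, spotter gives the robot as it stands.
- The arm moves only by the tool arm_command, never from a script. Its argument "increments" is a list of rows, each a list of 7 numbers: the opening, from -1 (shut) to 1 (fully open), then the shift along the tool's x, y, z in cm, then the turn, a rotation vector about the tool's x, y, z in degrees. A call has exactly 5 rows; each row shifts and turns the commanded pose from where the row before left it, along the tool's axes as they then stand; what a row does not reach is not made up. A row lasts 1/8 s, in which the tool goes at most 62.5 mm and 10.7 degrees, less where a joint would pass 70% of its speed; a pose out of reach is approached as far as the arm can. A call with a gripper value outside its range is refused whole. The fingers move at their own pace and stop on an object; "squeeze" is the grip in N (left out, the last holds). Time passes only in rows, so rows that do not move let the fingers close, or fill a call up. It gives the time, the measured TCP pose, the force and the opening at its end, in the units of the state.
- readout.read_state(): the state, without advancing time (a new reading comes with each control period).
- read_camera(name): name is "side" or "top"; returns a dict with "pixels" (384x512x3 uint8, blue, green, red), "fx", "fy", "cx", "cy" (pixels), "k1" (the pictures are not rectified: a ray, as slopes to the right and down, at radius r is drawn at 1 + k1 r^2 times it, then the intrinsics apply), "camera_from_world" (4x4, takes a point from world to camera coordinates). Camera axes: x right, y up, looking along -z (the intrinsics and any distortion apply to the point x, -y, -z); pixel columns grow to the right and rows downward; lengths in m; the calibration is good to about 2 mm. A picture is of the moment at which its call begins. There is no depth.
- ticket.finish_job(): hands the job in, once; it reports no verdict.
Trained networks look in a picture, given as the dict that the camera call returned (one of the last four; its "shot" number tells which), for a name from the list of things; names that differ only in an ending like _2 or _b are one class to them, and where a whole thing is asked for, a point or a joint stands for the part that bears it (a point fixed in the world has none). Each returns a list of dicts, best first, with "conf" (0 to 1); they miss things now and then, are a little off and sometimes report something else, mostly with a low value. They report only what shows in the picture. A call takes as long as a camera call. They do not tell look-alikes from the thing itself.
- spotter.spot_in(picture, query): "extent" ([left, top, right, bottom] in pixels, round what is visible of it).
The state is a dict: "clock": time; "joint_pos": joint angles; "joint_velocities": joint speeds; "tau": joint torques, N m; "position": TCP position; "ee_rot": TCP orientation; "wrist_force": force on the tool from outside, world axes, zero at the start; "ft_torque": the same for the moment, N m; "gripper_width": finger opening in m.
Only numpy, scipy, OpenCV 4.12 (cv2) and the standard library are available. Lean on these libraries where they do the work, as an engineer would, in place of code of your own. Each camera call takes 0.05 s, during which the arm holds its last target.

## Working session

There is one attempt and no reset: what is moved stays moved. The work goes in short steps, Python scripts to look and compute and a tool call to move; the robot and the scene stay as the last step left them, time stands still between calls to the robot, and variables do not carry over. Pictures are saved under pics/ and viewed, and the job is handed in when it is done.

Besides the shell and the picture viewer there is one more tool, called after "Call:" by a JSON object that holds its "name" and its "arguments", one argument or row to a line. arm_command: Moves the arm, as the interface text tells. Its arguments: {"type":"object","properties":{"increments":{"type":"array"},"squeeze":{"type":"number"}},"required":["increments"]}

```bash
ls; mkdir -p pics; python3 - <<'E'
from plant import readout, read_camera, ticket, spotter
import cv2
s=readout.read_state(); print(s)
for n in("side","top"):
    p=read_camera(n); cv2.imwrite(f"pics/{n}0.png",p["pixels"]); print(n,p["fx"],p["fy"],p["cx"],p["cy"],p["k1"],p["camera_from_world"],p["shot"])
    for q in["foot","carousel","label_roll","tape_roll","cap_02","bottle_10","cap_key","batch_pad","marker","peg_mid"]:
        print(q,[(r["extent"],round(r["conf"],2)) for r in spotter.spot_in(p,q)])
E
```

```text
pics
{'clock': 0.0, 'joint_pos': array([ 1.08746838,  0.61591906, -0.01259656,  1.42490089,  0.00811495,
        1.10334983, -0.04039012]), 'joint_velocities': array([-0.00037526,  0.00013022,  0.00244936, -0.00135455,  0.00075227,
       -0.00105385,  0.00227626]), 'tau': array([-2.59492699e-04, -4.58938837e+01,  2.08822852e-01, -1.65743726e+01,
       -6.11876696e-02,  2.04198703e-02,  2.82628116e-04]), 'position': array([ 0.28636732, -0.58264767,  0.21748065]), 'ee_rot': array([ 1.96788753,  0.46016681, -1.96916201]), 'wrist_force': array([ 0.04435811, -0.68424748,  0.4406835 ]), 'ft_torque': array([ 0.00540883, -0.04260165, -0.01425103]), 'gripper_width': 0.0929605915867364}
side 461.78782671516285 461.78782671516285 257.1469785457392 198.97941819429855 0.030556317982644868 [[-0.92133397 -0.38829638  0.01922606  0.51925876]
 [ 0.24745048 -0.54756207  0.79933975 -0.2092566 ]
 [-0.29985327  0.74121636  0.60057166 -1.40932732]
 [ 0.          0.          0.          1.        ]] 1
foot [([289.0, 226.2, 308.3, 236.2], 0.7)]
carousel [([201.5, 175.4, 299.4, 246.1], 0.72)]
label_roll [(
[... 896 characters left out ...]
0]
 [ 0.00000000e+00  0.00000000e+00  0.00000000e+00  1.00000000e+00]] 2
foot [([247.5, 229.3, 257.8, 244.6], 0.56)]
carousel [([205.4, 139.6, 294.3, 230.8], 0.65)]
label_roll [([145.4, 245.7, 169.5, 271.0], 0.91), ([140.7, 122.8, 164.1, 148.2], 0.8), ([322.2, 123.9, 349.4, 146.8], 0.63), ([248.9, 155.7, 275.2, 178.2], 0.56)]
tape_roll []
cap_02 [([261.9, 194.2, 270.8, 201.8], 0.46)]
bottle_10 [([113.6, 145.4, 147.8, 180.7], 0.79), ([350.2, 139.7, 386.4, 176.6], 0.63), ([253.2, 157.1, 274.1, 179.4], 0.62)]
cap_key [([129.4, 192.3, 169.1, 230.6], 0.74)]
batch_pad [([334.9, 210.9, 370.1, 251.0], 0.89)]
marker [([334.1, 189.8, 374.2, 195.5], 0.48)]
peg_mid [([205.4, 140.8, 298.8, 233.7], 0.73)]
```

```bash
python3 - <<'E'
import cv2
t=cv2.imread("pics/top0.png"); c=t[110:275,100:400]; cv2.imwrite("pics/topc.png",cv2.resize(c,None,fx=2.66,fy=2.66,interpolation=cv2.INTER_CUBIC))
t=cv2.imread("pics/side0.png"); c=t[130:340,100:380]; cv2.imwrite("pics/sidec.png",cv2.resize(c,None,fx=2.8,fy=2.8,interpolation=cv2.INTER_CUBIC))
E
```

```text
(no output)
```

View pics/topc.png

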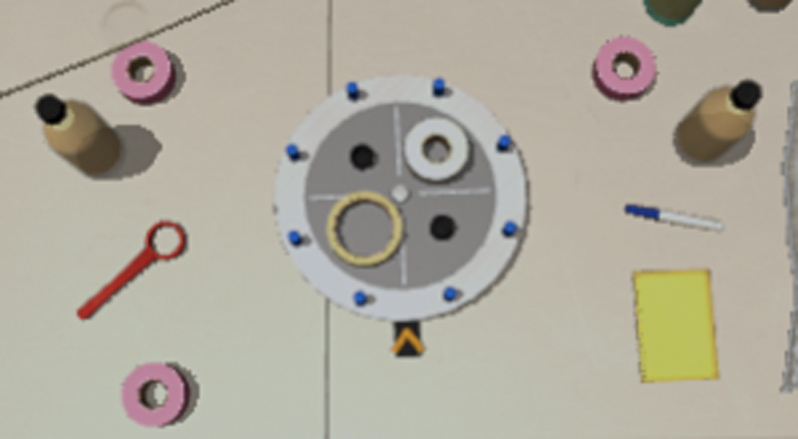

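View pics/sidec.png

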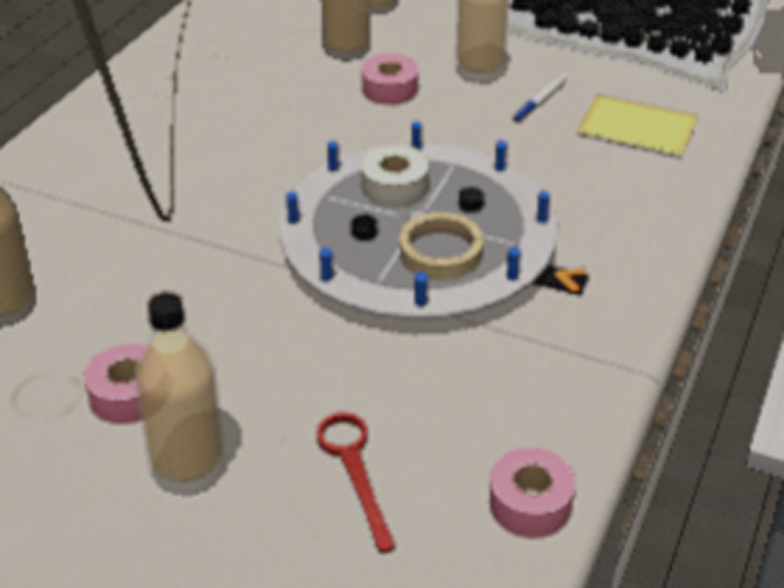

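View pics/top0.png

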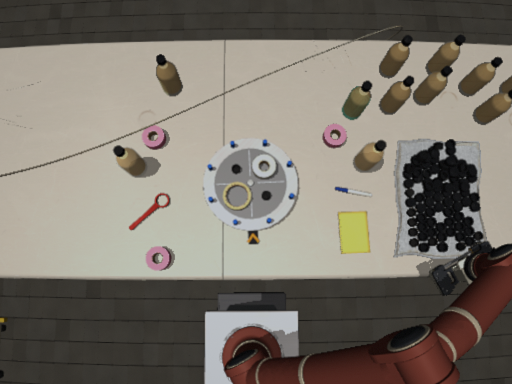

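```bash
cat > h.py <<'E'
import numpy as np, cv2
from scipy.optimize import least_squares
def proj(p,P):
    P=np.atleast_2d(P); M=p["camera_from_world"]; c=P@M[:3,:3].T+M[:3,3]
    u=c[:,0]/-c[:,2]; v=-c[:,1]/-c[:,2]; s=1+p["k1"]*(u*u+v*v)
    return np.c_[p["fx"]*u*s+p["cx"],p["fy"]*v*s+p["cy"]]
def unproj(p,uv,z):
    x=(uv[0]-p["cx"])/p["fx"]; y=(uv[1]-p["cy"])/p["fy"]
    a,b=x,y
    for _ in range(20):
        s=1+p["k1"]*(a*a+b*b); a,b=x/s,y/s
    M=p["camera_from_world"]; R=M[:3,:3]; t=M[:3,3]
    d=R.T@np.array([a,-b,-1]); o=-R.T@t
    return o+d*(z-o[2])/d[2]
def blobs(p,lo,hi,box,amin=4):
    l,t,r,b=box; hsv=cv2.cvtColor(p["pixels"],cv2.COLOR_BGR2HSV)
    m=cv2.inRange(hsv,np.array(lo),np.array(hi)); k=np.zeros_like(m); k[t:b,l:r]=m[t:b,l:r]
    n,_,st,ce=cv2.connectedComponentsWithStats(k)
    return [(ce[i],st[i,4]) for i in range(1,n) if st[i,4]>=amin]
BL=((105,130,50),(125,255,255))
def pegs(c,ph,z=.062):
    a=ph+np.arange(8)*np.pi/4
    return np.c_[c[0]+.15*np.cos(a),c[1]+.15*np.sin(a),np.full(8,z)]
E
python3 - <<'E'
from h import *
from plant import *
P={}
for n,box in(("top",(195,130,305,245)),("side",(195,165,305,250))):
    p=read_camera(n);P[n]=p
    p["b"]=blobs(p,*BL,box); print(n,[(b[0].round(1).tolist(),int(b[1])) for b in p["b"]])
def f(x,names):
    r=[]
    for n in names:
        q=proj(P[n],pegs(x[:2],x[2]))
        for b,_ in P[n]["b"]:
            d=q-b; r.append(d[np.argmin((d**2).sum(1))])
    return np.concatenate(r)
c0=unproj(P["top"],(250.7,182.6),.041); print(c0)
for names in(["top"],["side"],["top","side"]):
    best=min((least_squares(f,[c0[0],c0[1],a],args=(names,),loss="soft_l1") for a in np.arange(0,.8,.15)),key=lambda s:s.cost)
    print(names,best.x,best.cost)
c=best.x
for n in P:
    p=P[n]
    print(n,"orange",[(b[0].round(1).tolist(),int(b[1]),unproj(p,b[0],.013).round(4)) for b in blobs(p,(8,150,120),(22,255,255),(200,160,320,250))])
    # white roll
for q,uv in(("top",(264,166.3)),("side",(241,190))):
    pass
for n in P:
    p=P[n]
    cv2.imwrite(f"pics/{n}1.png",cv2.resize(p["pixels"][130:250,195:315],None,fx=5,fy=5,interpolation=cv2.INTER_CUBIC))
E
```

```text
top [([232.1, 143.4], 15), ([264.6, 142.3], 17), ([289.3, 162.9], 15), ([209.6, 166.8], 16), ([291.3, 195.5], 14), ([210.3, 198.9], 14), ([268.6, 220.2], 14), ([235.0, 221.5], 12)]
side [([287.2, 168.9], 13), ([248.4, 177.6], 18), ([218.4, 185.3], 21), ([278.4, 185.4], 22), ([204.0, 203.3], 29), ([293.6, 203.3], 25), ([216.0, 224.0], 33), ([283.0, 223.5], 30), ([249.8, 232.3], 38)]
[ 0.59043238 -0.00163259  0.041     ]
['top'] [5.91610727e-01 4.28329002e-04 4.29510742e-01] 0.3698015768753675
['side'] [ 0.59314157  0.00216651 -0.35830809] 23.1480945798223
['top', 'side'] [0.59251064 0.00110918 0.42838244] 24.317279594096668
top orange [([252.8, 237.6], 44, array([ 0.3995, -0.0076,  0.013 ]))]
side orange [([303.0, 229.1], 36, array([ 0.4003, -0.001 ,  0.013 ]))]
```

```bash
ls pics
```

```text
side0.png
side1.png
sidec.png
top0.png
top1.png
topc.png
```

View pics/top1.png

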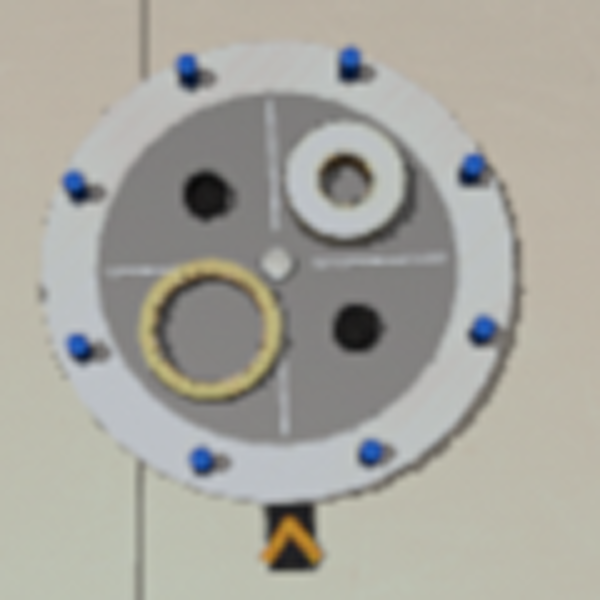

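View pics/side1.png

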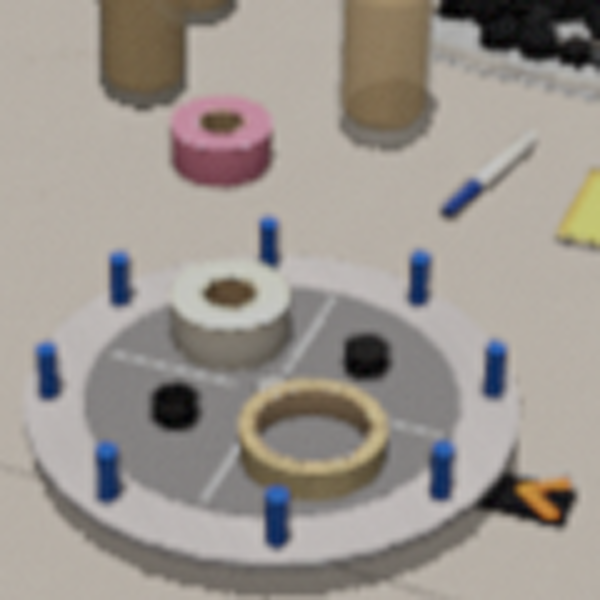

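```bash
python3 - <<'E'
from h import *
from plant import *
from scipy.spatial.transform import Rotation as Ro
s=readout.read_state(); R=Ro.from_rotvec(s["ee_rot"]).as_matrix(); print("tool axes cols\n",R.round(3), s["clock"])
P={}
for n,box in(("top",(195,130,305,245)),("side",(195,172,305,250))):
    p=read_camera(n);P[n]=p
    p["b"]=blobs(p,*BL,box)
def f(x,names):
    r=[]
    for n in names:
        q=proj(P[n],pegs(x[:2],x[2]))
        for b,_ in P[n]["b"]:
            d=q-b; r.append(d[np.argmin((d**2).sum(1))])
    return np.concatenate(r)
for names in(["top"],["side"],["top","side"]):
    b=min((least_squares(f,[.592,0,a],args=(names,)) for a in np.arange(0,.8,.15)),key=lambda s:s.cost)
    print(names,b.x.round(4),b.cost)
    for n in names:
        p=P[n]; uv=dict(top=(264.2,166.2),side=(241.2,189))[n]
        L=unproj(p,uv,.079)[:2]-b.x[:2]
        o=unproj(p,blobs(p,(8,150,120),(22,255,255),(200,160,320,250))[0][0],.013)[:2]-b.x[:2]
        print(n,"label r,ang",np.hypot(*L),np.degrees(np.arctan2(L[1],L[0])),"arrow",np.hypot(*o),np.degrees(np.arctan2(o[1],o[0])))
p=P["top"]
for nm,uv in(("bL base",(138,170)),("bR base",(364,166)),("key",(163,200)),("pinkR",(335,135)),("pen",(338,190)),("pad",(352,232))): print(nm,unproj(p,uv,.02).round(3))
cv2.imwrite("pics/side2.png",P["side"]["pixels"])
E
```

```text
tool axes cols
 [[-0.     0.441 -0.897]
 [ 0.    -0.897 -0.441]
 [-1.    -0.    -0.   ]] 1.2
['top'] [5.915e-01 4.000e-04 4.295e-01] 0.3525685838629554
top label r,ang 0.06880685288619354 -45.54042526905311 arrow 0.1922301067595987 -177.62101708826617
['side'] [0.5933 0.0029 0.4296] 0.295076796488028
side label r,ang 0.06408459476714944 -41.518182616094926 arrow 0.19302418337643776 -178.8391859667563
['top', 'side'] [0.5926 0.0014 0.4294] 2.061206226745608
top label r,ang 0.068768248494993 -46.7512160677097 arrow 0.1933470350790687 -177.3442975829542
side label r,ang 0.06354478380834952 -40.06173681988068 arrow 0.19234763548929631 -179.30603038226008
bL base [0.645 0.408 0.02 ]
bR base [ 0.654 -0.415  0.02 ]
key [0.534 0.311 0.02 ]
pinkR [ 0.773 -0.314  0.02 ]
pen [ 0.566 -0.314  0.02 ]
pad [ 0.415 -0.356  0.02 ]
```

View pics/side0.png

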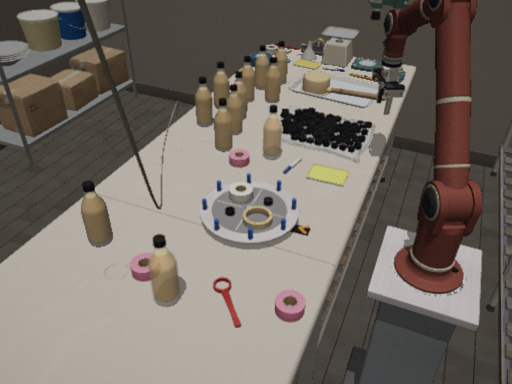

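Call:
{"name": "arm_command", "arguments": {
  "increments": [
    [-1, 0, -2.87, -4.51, 0, 0, 0],
    [-1, 0, -2.87, -4.51, 0, 0, 0],
    [-1, 0, -2.87, -4.51, 0, 0, 0],
    [-1, 0, -2.87, -4.51, 0, 0, 0],
    [-1, 0, -2.87, -4.51, 0, 0, 0]
  ],
  "squeeze": 10
}}

```text
clock: 1.92
position: [0.4267, -0.3536, 0.219]
ee_rot: [1.968, 0.457, -1.967]
wrist_force: [1.4, 0.6, -0.0]
gripper_width: 0.0479
```

Call:
{"name": "arm_command", "arguments": {
  "increments": [
    [-1, 0, -2.87, -4.51, 0, 0, 0],
    [-1, 0, -2.87, -4.51, 0, 0, 0],
    [-1, 0, -2.87, -4.51, 0, 0, 0],
    [-1, 0, -2.87, -4.51, 0, 0, 0],
    [-1, 0, -2.87, -4.51, 0, 0, 0]
  ]
}}

```text
clock: 2.55
position: [0.5658, -0.1254, 0.2189]
ee_rot: [1.968, 0.457, -1.967]
wrist_force: [0.6, -0.4, 0.9]
gripper_width: 0.0011
```

Call:
{"name": "arm_command", "arguments": {
  "increments": [
    [-1, 0, -2.87, -4.51, 0, 0, 0],
    [-1, 0, -2.87, -4.51, 0, 0, 0],
    [-1, 0, -2.87, -4.51, 0, 0, 0],
    [-1, 0, -2.87, -4.51, 0, 0, 0],
    [-1, 0, -2.87, -4.51, 0, 0, 0]
  ]
}}

```text
clock: 3.18
position: [0.7048, 0.1028, 0.2188]
ee_rot: [1.968, 0.457, -1.967]
wrist_force: [0.4, 0.4, 0.7]
gripper_width: 0.0004
```

Call:
{"name": "arm_command", "arguments": {
  "increments": [
    [-1, 0, 0, 0, -10, 0, 0],
    [-1, 0, 0, 0, -10, 0, 0],
    [-1, 0, 0, 0, -10, 0, 0],
    [-1, 0, 0, 0, -10, 0, 0],
    [-1, 0, 0, 0, -10, 0, 0]
  ]
}}

```text
clock: 3.8
position: [0.7039, 0.1013, 0.2186]
ee_rot: [1.381, 1.088, -1.381]
wrist_force: [-0.1, 0.4, -0.0]
gripper_width: 0.0006
```

Call:
{"name": "arm_command", "arguments": {
  "increments": [
    [-1, 0, 0, 0, -10, 0, 0],
    [-1, 0, 0, 0, -10, 0, 0],
    [-1, 0, 0, 0, -10, 0, 0],
    [-1, 0, 0, 0, -10, 0, 0],
    [-1, 0, 0, 0, -10, 0, 0]
  ]
}}

```text
clock: 4.42
position: [0.704, 0.1012, 0.2186]
ee_rot: [0.728, 1.445, -0.729]
wrist_force: [-0.3, 0.4, -0.3]
gripper_width: 0.0003
```

```bash
cat >> h.py <<'E'
def st():
    from plant import readout
    from scipy.spatial.transform import Rotation as Ro
    s=readout.read_state(); R=Ro.from_rotvec(s["ee_rot"]).as_matrix(); p=s["position"]; d=p[:2]-[.5925,.0014]
    print("t",s["clock"],"pos",p.round(4),"psi",np.degrees(np.arctan2(R[1,1],R[0,1])).round(1),"tilt",R[:,0].round(3),"r",np.hypot(*d).round(4),"th",np.degrees(np.arctan2(d[1],d[0])).round(1),"F",s["wrist_force"].round(1),"w",s["gripper_width"].round(4),"q7",s["joint_pos"].round(2))
E
python3 -c "
from h import *
st()"
```

```text
Traceback (most recent call last):
  File "h.py", line 28, in st
    print("t",s["clock"],"pos",p.round(4),"psi",np.degrees(np.arctan2(R[1,1],R[0,1])).round(1),"tilt",R[:,0].round(3),"r",np.hypot(*d).round(4),"th",np.degrees(np.arctan2(d[1],d[0])).round(1),"F",s["wrist_force"].round(1),"w",s["gripper_width"].round(4),"q7",s["joint_pos"].round(2))
                                                                                                                                                                                                                                  ^^^^^^^^^^^^^^^^^^^^^^^^
AttributeError: 'float' object has no attribute 'round'
```

Call:
{"name": "arm_command", "arguments": {
  "increments": [
    [-1, 3.2, 0, 0, -5.6, 0, 0],
    [-1, 3.2, 0, 0, 0, 0, 0],
    [-1, 3.2, 0, 0, 0, 0, 0],
    [-1, 3, 0, 0, 0, 0, 0],
    [-1, 0, 0, 0, 0, 0, 0]
  ]
}}

```text
clock: 5.05
position: [0.7021, 0.1004, 0.0897]
ee_rot: [0.655, 1.474, -0.661]
wrist_force: [-0.1, -0.1, 0.2]
gripper_width: 0.0003
```

```bash
sed -i 's/s\["clock"\],"pos"/float(s["clock"]),"pos"/; s/s\["gripper_width"\].round(4)/round(float(s["gripper_width"]),4)/; s/s\["wrist_force"\].round(1)/np.round(s["wrist_force"],1)/' h.py
python3 - <<'E'
from h import *
from plant import *
st()
for n in("side","top"):
    p=read_camera(n); cv2.imwrite(f"pics/{n}3.png",cv2.resize(p["pixels"][120:260,180:330],None,fx=3.5 if n=="top" else 4,fy=3.5 if n=="top" else 4,interpolation=cv2.INTER_CUBIC))
E
```

```text
t 5.05 pos [0.7021 0.1004 0.0897] psi 41.8 tilt [-0.006 -0.002 -1.   ] r 0.1476 th 42.1 F [-0.1 -0.1  0.2] w 0.0003 q7 [ 0.07  0.88 -0.48  1.35  0.43  1.03  0.24]
```

View pics/side3.png

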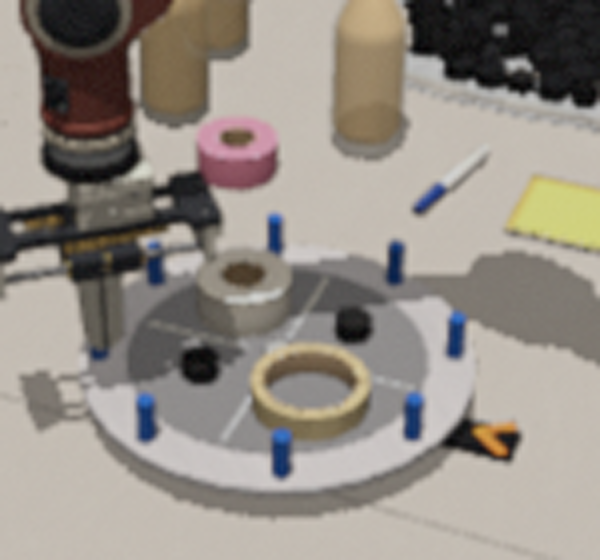

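```bash
python3 - <<'E'
from h import *
from plant import *
p=read_camera("side")
tr=lambda q:((q-[180,120])*4).round(0).tolist()
for k,P in zip(range(8),pegs((.5925,.0014),.4295)): print(round(24.6+45*k),P.round(3),tr(proj(p,P)))
print(tr(proj(p,[.702,.1004,.0897])),tr(proj(p,[.702,.1004,.056])))
E
```

```text
25 [0.729 0.064 0.062] [[98.0, 333.0]]
70 [0.645 0.142 0.062] [[146.0, 414.0]]
115 [0.53  0.138 0.062] [[281.0, 450.0]]
160 [0.452 0.054 0.062] [[413.0, 413.0]]
205 [ 0.456 -0.061  0.062] [[456.0, 332.0]]
250 [ 0.54  -0.139  0.062] [[395.0, 259.0]]
295 [ 0.655 -0.135  0.062] [[275.0, 231.0]]
340 [ 0.733 -0.051  0.062] [[155.0, 260.0]]
[[104.0, 339.0]] [[106.0, 372.0]]
```

View pics/top3.png

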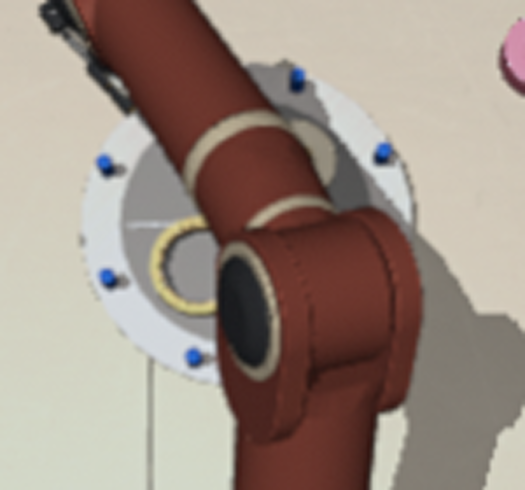

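Call:
{"name": "arm_command", "arguments": {
  "increments": [
    [-1, 1.2, 0.1, 0, 0, 0, 0],
    [-1, 1.1, 0.1, 0, 0, 0, 0],
    [-1, 1.1, 0, 0, 0, 0, 0],
    [-1, 0, 0, 0, 0, 0, 0],
    [-1, 0, 0, 0, 0, 0, 0]
  ]
}}

```text
clock: 5.82
position: [0.7056, 0.1029, 0.0587]
ee_rot: [0.658, 1.469, -0.657]
wrist_force: [1.7, 0.5, 0.7]
gripper_width: 0.0003
```

```bash
python3 -c "
from h import *
st()"
```

```text
t 5.825 pos [0.7056 0.1029 0.0587] psi 41.8 tilt [ 0.  0. -1.] r 0.1519 th 41.9 F [1.7 0.5 0.7] w 0.0003 q7 [ 0.06  0.92 -0.47  1.36  0.45  0.97  0.22]
```

Call:
{"name": "arm_command", "arguments": {
  "increments": [
    [-1, 0, -0.02, 0.78, 3, 0, 0],
    [-1, 0, -0.02, 0.78, 3, 0, 0],
    [-1, 0, -0.02, 0.78, 3, 0, 0],
    [-1, 0, -0.02, 0.78, 3, 0, 0],
    [-1, 0, -0.02, 0.78, 3, 0, 0]
  ]
}}

```text
clock: 6.45
position: [0.7274, 0.071, 0.0588]
ee_rot: [0.862, 1.395, -0.86]
wrist_force: [-0.7, 1.3, 1.3]
gripper_width: 0.0004
```

```bash
python3 - <<'E'
from h import *
from plant import *
st()
p=read_camera("side"); cv2.imwrite("pics/side4.png",cv2.resize(p["pixels"][120:260,180:330],None,fx=4,fy=4,interpolation=cv2.INTER_CUBIC))
E
```

```text
t 6.45 pos [0.7274 0.071  0.0588] psi 26.6 tilt [-0.     0.001 -1.   ] r 0.1518 th 27.3 F [-0.7  1.3  1.3] w 0.0004 q7 [ 0.07  0.93 -0.41  1.3   0.39  0.99  0.06]
```

View pics/side4.png

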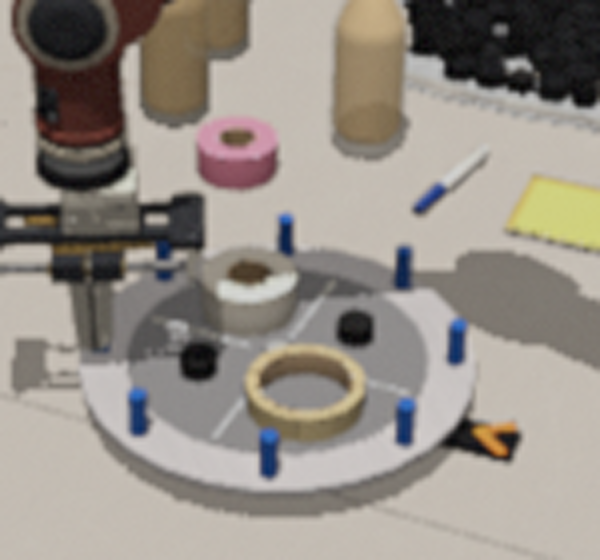

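Call:
{"name": "arm_command", "arguments": {
  "increments": [
    [-1, 0, -0.02, 0.78, 3, 0, 0],
    [-1, 0, -0.03, 0.92, 3.5, 0, 0],
    [-1, 0, -0.04, 1.05, 4, 0, 0],
    [-1, 0, -0.04, 1.05, 4, 0, 0],
    [-1, 0, -0.04, 1.05, 4, 0, 0]
  ]
}}

```text
clock: 7.12
position: [0.7425, 0.0247, 0.0587]
ee_rot: [1.106, 1.272, -1.103]
wrist_force: [0.7, 1.4, -0.3]
gripper_width: 0.0008
```

Call:
{"name": "arm_command", "arguments": {
  "increments": [
    [-1, 0, -0.04, 1.05, 4, 0, 0],
    [-1, 0, -0.04, 1.05, 4, 0, 0],
    [-1, 0, -0.04, 1.05, 4, 0, 0],
    [-1, 0, -0.04, 1.05, 4, 0, 0],
    [-1, 0, -0.04, 1.05, 4, 0, 0]
  ]
}}

```text
clock: 7.75
position: [0.7409, -0.0278, 0.0589]
ee_rot: [1.363, 1.103, -1.359]
wrist_force: [0.6, 1.7, -0.2]
gripper_width: 0.0006
```

```bash
python3 -c "
from h import *
st()"
```

```text
t 7.75 pos [ 0.7409 -0.0278  0.0589] psi -11.9 tilt [ 0.002  0.001 -1.   ] r 0.1513 th -11.1 F [ 0.6  1.7 -0.2] w 0.0006 q7 [ 0.13  0.93 -0.25  1.26  0.24  0.98 -0.37]
```

Tracking well; continue along the arc.

Call:
{"name": "arm_command", "arguments": {
  "increments": [
    [-1, 0, -0.04, 1.05, 4, 0, 0],
    [-1, 0, -0.04, 1.05, 4, 0, 0],
    [-1, 0, -0.04, 1.05, 4, 0, 0],
    [-1, 0, -0.04, 1.05, 4, 0, 0],
    [-1, 0, -0.04, 1.05, 4, 0, 0]
  ]
}}

```text
clock: 8.38
position: [0.7215, -0.0767, 0.059]
ee_rot: [1.608, 0.89, -1.604]
wrist_force: [1.7, 1.0, -0.9]
gripper_width: 0.0003
```

Call:
{"name": "arm_command", "arguments": {
  "increments": [
    [-1, 0, -0.04, 1.05, 4, 0, 0],
    [-1, 0, -0.04, 1.05, 4, 0, 0],
    [-1, 0, -0.04, 1.05, 4, 0, 0],
    [-1, 0, -0.04, 1.05, 4, 0, 0],
    [-1, 0, -0.04, 1.05, 4, 0, 0]
  ]
}}

```text
clock: 9.0
position: [0.6866, -0.1159, 0.0591]
ee_rot: [1.841, 0.633, -1.836]
wrist_force: [0.4, -0.9, -0.4]
gripper_width: 0.0006
```

```bash
python3 - <<'E'
from h import *
from plant import *
st()
p=read_camera("side"); cv2.imwrite("pics/side5.png",cv2.resize(p["pixels"][120:260,180:330],None,fx=4,fy=4,interpolation=cv2.INTER_CUBIC))
E
```

```text
t 9.0 pos [ 0.6866 -0.1159  0.0591] psi -51.9 tilt [ 0.003 -0.001 -1.   ] r 0.1504 th -51.2 F [ 0.4 -0.9 -0.4] w 0.0006 q7 [ 0.18  0.85 -0.08  1.43  0.08  0.86 -0.83]
```

View pics/side5.png

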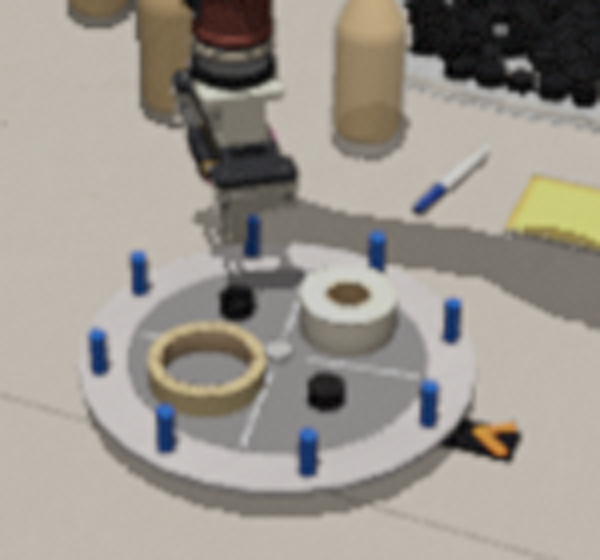

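```bash
cat >> h.py <<'E'
def ph():
    from plant import read_camera
    p=read_camera("side"); bs=[b for b,_ in blobs(p,*BL,(195,172,305,250))]
    def f(x):
        q=proj(p,pegs((.5933,.0029),x[0])); r=[]
        for b in bs:
            d=q-b; r.append(d[np.argmin((d**2).sum(1))])
        return np.concatenate(r)
    b=min((least_squares(f,[a],loss="soft_l1") for a in np.arange(0,.8,.1)),key=lambda s:s.cost)
    print("peg angles mod45",np.degrees(b.x)%45,b.cost,len(bs))
E
python3 -c "
from h import *
ph()"
```

```text
peg angles mod45 [31.39275323] 0.6557537928166655 8
```

Call:
{"name": "arm_command", "arguments": {
  "increments": [
    [-1, 0, -0.02, 0.78, 3, 0, 0],
    [-1, 0, -0.03, 1.05, 4, 0, 0],
    [-1, 0, -0.04, 1.05, 4, 0, 0],
    [-1, 0, -0.04, 1.05, 4, 0, 0],
    [-1, 0, -0.04, 1.05, 4, 0, 0]
  ]
}}

```text
clock: 9.72
position: [0.6426, -0.1395, 0.0588]
ee_rot: [2.042, 0.342, -2.039]
wrist_force: [1.5, 0.5, -0.8]
gripper_width: 0.0005
```

Call:
{"name": "arm_command", "arguments": {
  "increments": [
    [-1, 0, -0.04, 1.05, 4, 0, 0],
    [-1, 0, -0.04, 1.05, 4, 0, 0],
    [-1, 0, -0.04, 1.05, 4, 0, 0],
    [-1, 0, -0.04, 1.05, 4, 0, 0],
    [-1, 0, -0.04, 0.78, 3, 0, 0]
  ]
}}

```text
clock: 10.35
position: [0.5933, -0.1478, 0.0589]
ee_rot: [2.222, 0.001, -2.219]
wrist_force: [1.2, -1.5, -0.3]
gripper_width: 0.0008
```

```bash
python3 - <<'E'
from h import *
from plant import *
st(); ph()
for n in("side","top"):
    p=read_camera(n); cv2.imwrite(f"pics/{n}6.png",cv2.resize(p["pixels"][130:250,195:315],None,fx=5,fy=5,interpolation=cv2.INTER_CUBIC))
E
```

```text
t 10.35 pos [ 0.5933 -0.1478  0.0589] psi -89.9 tilt [ 0.001 -0.001 -1.   ] r 0.1492 th -89.7 F [ 1.2 -1.5 -0.3] w 0.0008 q7 [ 0.15  0.74  0.09  1.7  -0.1   0.7  -1.28]
peg angles mod45 [38.97475896] 0.17356733702777083 8
```

View pics/side6.png

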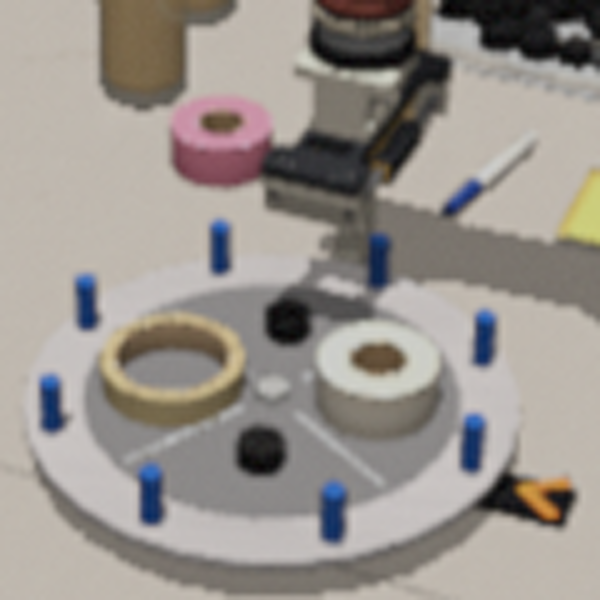

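View pics/top6.png

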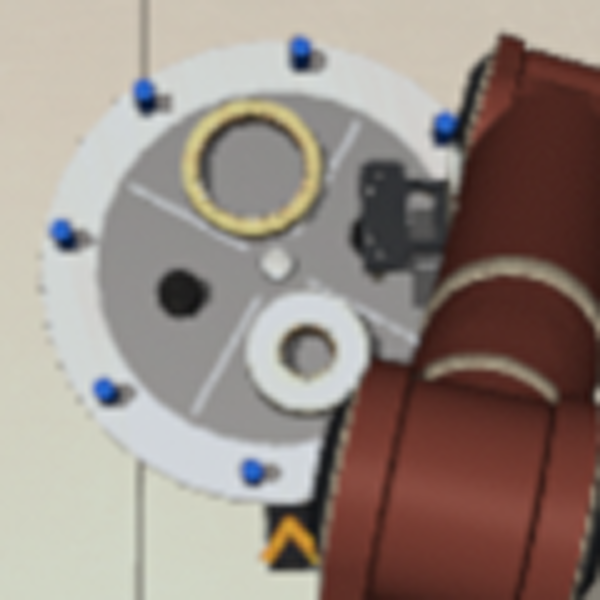

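```bash
cat >> h.py <<'E'
CC=dict(top=(.5915,.0004),side=(.5933,.0029)); AR=dict(top=-177.62,side=-178.84)
def lab(uv):
    from plant import read_camera
    for n in uv:
        p=read_camera(n); L=unproj(p,uv[n],.079)[:2]-CC[n]
        r=np.hypot(*L); a=np.degrees(np.arctan2(L[1],L[0])); print(n,r,a,"to go",AR[n]-a, "lateral mm",1e3*r*np.sin(np.radians(AR[n]-a)))
E
python3 -c "
from h import *
lab(dict(top=(256.6,200.2),side=(270.6,201.6)))"
```

```text
top 0.07394103152925771 -162.9786393138233 to go -14.64136068617671 lateral mm -18.689916494396545
side 0.07241058772900737 -166.00223756029015 to go -12.837762439709849 lateral mm -16.08899174696863
```

Call:
{"name": "arm_command", "arguments": {
  "increments": [
    [-1, 0, -0.02, 0.7, 2.7, 0, 0],
    [-1, 0, -0.02, 0.9, 3.5, 0, 0],
    [-1, 0, -0.02, 0.9, 3.5, 0, 0],
    [-1, 0, -0.02, 0.6, 2.3, 0, 0],
    [-1, 0, 0, 0.4, 1.5, 0, 0]
  ]
}}

```text
clock: 11.22
position: [0.5585, -0.1429, 0.0587]
ee_rot: [-2.099, 0.244, 2.098]
wrist_force: [1.8, 0.4, 0.1]
gripper_width: 0.0009
```

```bash
python3 - <<'E'
from h import *
from plant import *
st(); ph()
E
```

```text
t 11.225 pos [ 0.5585 -0.1429  0.0587] psi -103.3 tilt [ 0.001  0.    -1.   ] r 0.1482 th -103.3 F [1.8 0.4 0.1] w 0.0009 q7 [ 0.12  0.7   0.15  1.81 -0.17  0.64 -1.44]
peg angles mod45 [25.36554249] 0.45280579623976247 8
```

Call:
{"name": "arm_command", "arguments": {
  "increments": [
    [-1, 0, 0, -0.8, 0, 0, 0],
    [-1, 0, 0, -0.8, 0, 0, 0],
    [-1, -3, 0, 0, 0, 0, 0],
    [-1, -4, 0, 0, 0, 0, 0],
    [-1, -5, 0, 0, 0, 0, 0]
  ]
}}

```text
clock: 11.9
position: [0.5739, -0.147, 0.179]
ee_rot: [-2.097, 0.243, 2.101]
wrist_force: [0.6, -0.8, 0.0]
gripper_width: 0.0003
```

Call:
{"name": "arm_command", "arguments": {
  "increments": [
    [-1, -5, 2, 0, 0, 0, 0],
    [-1, -3, 4, 0, 0, 0, 0],
    [-1, 0, 5, 0, 0, 0, 0],
    [-1, 0, 5, 0, 0, 0, 0],
    [-1, 0, 5, 0, 0, 0, 0]
  ]
}}

```text
clock: 12.52
position: [0.5259, -0.3532, 0.2588]
ee_rot: [-2.1, 0.243, 2.099]
wrist_force: [0.1, -0.0, 0.2]
gripper_width: 0.0005
```

```bash
python3 - <<'E'
from h import *
from plant import *
st(); ph()
for n in("side","top"):
    p=read_camera(n); cv2.imwrite(f"pics/{n}7.png",cv2.resize(p["pixels"][130:250,195:315],None,fx=5,fy=5,interpolation=cv2.INTER_CUBIC))
    print([(r["extent"],r["conf"]) for r in spotter.spot_in(p,"label_roll")])
E
```

```text
t 12.525 pos [ 0.5259 -0.3532  0.2588] psi -103.2 tilt [ 0. -0. -1.] r 0.3608 th -100.6 F [ 0.1 -0.   0.2] w 0.0005 q7 [ 0.43  0.56  0.22  1.42 -0.13  1.17 -1.13]
peg angles mod45 [24.9303336] 0.1973247560326319 8
[([255.3, 193.8, 280.3, 222.8], 0.95), ([131.5, 251.1, 149.5, 284.7], 0.82), ([228.7, 145.6, 250.8, 169.3], 0.57)]
[([145.4, 245.3, 172.9, 272.1], 0.9), ([238.8, 188.4, 261.7, 215.3], 0.82), ([324.4, 124.5, 348.7, 146.6], 0.67), ([142.2, 126.6, 162.2, 149.2], 0.62)]
```

View pics/side7.png

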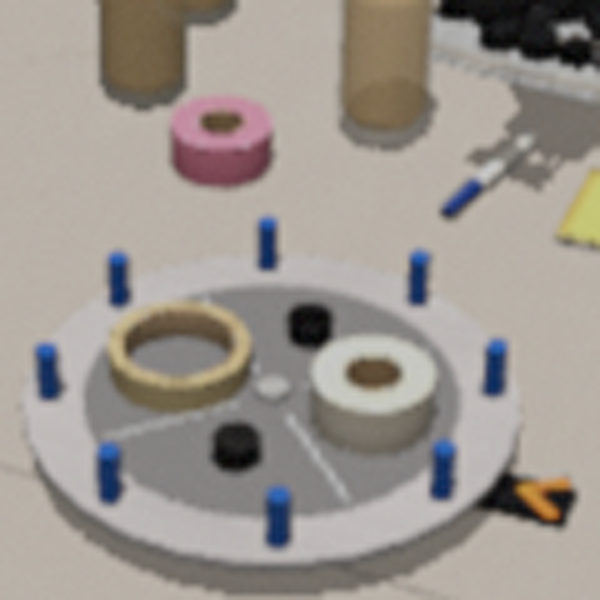

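View pics/top7.png

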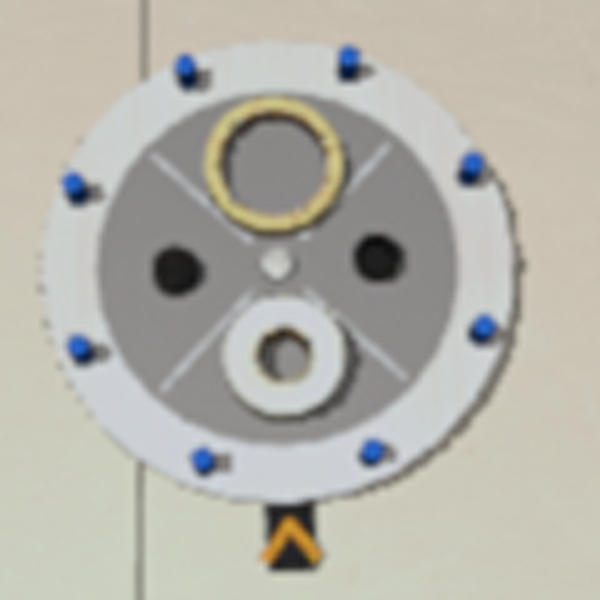

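```bash
python3 -c "
from h import *
lab(dict(top=(252.2,201.2),side=(269.6,204.8)))"
```

```text
top 0.0743279158115258 -174.83759798669075 to go -2.7824020133092517 lateral mm -3.608099376021545
side 0.07363523323981276 -179.99558287649347 to go 1.1555828764934688 lateral mm 1.4850281571603368
```

```bash
python3 -c "
from plant import ticket
print(ticket.finish_job())"
```

```text
the job is handed in; nothing more can be done
None
```

I turned the carousel about 134° clockwise by sweeping the shut fingertips around the rim against one blue peg. I then backed off, raised and withdrew the arm, and handed the job in at about 13 s of the 64 s.

- **Label roll position:** my last measurements put its centre 3.6 mm off the arrow line from the top camera and 1.5 mm off on the opposite side from the side camera. The two cameras disagree by about 5 mm, but both are inside the 12 mm limit. It lies about 74 mm from the axis, within the 50–95 mm range.
- **Things on the carousel:** in the last pictures the label roll, tape roll and both caps lie flat on it.
- **Forces:** the wrist force stayed around 2 N in every reading I took, so nothing was pressed hard. The readings came at the end of each move, not continuously.
- **Carousel at rest:** peg readings before and after I withdrew differed by 0.4°, which is about the measuring error. I took no separate speed measurement.
- **Bottles, key, pad and pen:** the pen, the right-hand bottle and the visible part of the pad looked unmoved. The left-hand bottle and the key were outside my last close-ups. The arm did not go near them, but I did not measure them again.

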